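# Lay out the injection practice station

### The job

Lay out the practice station: stand the small vial, the large vial and the injection practice pad upright on the middle of the dark outlines that match them on the white cards, and after these three lay the syringe down last, along the long outline. Set everything down gently rather than dropping it, do not tip over the vials, and leave the hand-gel bottle and the swab carton where they are.

Things in the scene. Friction and masses are not known exactly. Their poses are not given: they have to be found in the camera images.
- small_vial: Small clear glass vial with a paper label and a crimped aluminium cap, standing upright, 30 g: round body 24 mm in diameter up to 30 mm, narrower cap about 20 mm in diameter, 46 mm tall in all. Origin: centre of its underside; z up its axis.
- large_vial: Large clear glass vial with a paper label and a crimped aluminium cap, standing upright, 110 g: round body 40 mm in diameter up to 46 mm, narrower cap about 32 mm in diameter, 70 mm tall in all. Origin: centre of its underside; z up its axis.
- practice_pad: Injection practice pad: a firm, skin-coloured round puck on a black foot, 58 mm in diameter with upright sides up to 34 mm, 38 mm tall, 130 g, lying flat. Origin: centre of its underside; z up.
- syringe: White plastic 20 ml syringe lying flat, tip capped, 116 mm long, 30 g, x along it, tip to +x. Round barrel 20 mm in diameter from x = -34 to +38 mm, its axis 10 mm above the underside; flat finger flange 34 mm wide at x = -36 mm keeps it from rolling; thin plunger rod behind, thin cap ahead. Origin: middle of its length, on its underside (near the centre of mass); z up.
- card_small: White square card 70 mm wide and 3 mm thick, fixed to the table, with a solid dark round silhouette 26 mm across printed at its centre: the place of the small vial. Origin: centre of its underside, at the middle of the silhouette; z up, its top 3 mm above the origin.
- card_large: White square card 70 mm wide and 3 mm thick, fixed to the table, with a solid dark round silhouette 42 mm across printed at its centre: the place of the large vial. Origin: centre of its underside, at the middle of the silhouette; z up, its top 3 mm above the origin.
- card_pad: White square card 90 mm wide and 3 mm thick, fixed to the table, with a solid dark round silhouette 60 mm across printed at its centre: the place of the practice pad. Origin: centre of its underside, at the middle of the silhouette; z up, its top 3 mm above the origin.
- card_long: White card 126 x 50 mm and 3 mm thick, fixed to the table, with a long dark silhouette 120 x 24 mm with round ends: the place of the syringe, which may point either way along it. Origin: centre of its underside, at the middle of the silhouette; x along its length, z up, its top 3 mm above the origin.
- gel_bottle: White hand-gel pump bottle with a blue pump, a bystander: 50 mm in diameter, 113 mm tall, 250 g, standing loose among the things. Origin: centre of its underside. Its pump spout points to its -x.
- swab_box: White and green carton of swabs, a bystander: 70 x 45 mm (x, y), 40 mm tall, 120 g, loose among the things. Origin: centre of its underside.

How it is judged:
By the outcome, as a careful person would: the job done as asked, in the order asked, and still so for the second after the job is handed in, with the robot touching nothing.
It also fails if it takes over 128 s, if anything falls off the work surface, if the arm or the gripper's body presses on something with over 40 N, if the wrist force passes 120 N, or if a joint passes its speed limit or range.

### The arm

A 7-joint arm with a two-finger parallel gripper is mounted at the origin on the work surface. World frame = base frame: x ahead of the robot, y to its left, z up, the work surface at z = 0. Lengths are in m, angles in rad, forces in N, time in s.
With the tool pointing down it reaches from about 0.4 to 0.875 m from the base axis. Payload 6.5 kg.
Tool frame: the origin (TCP) lies midway between the tips of the shut fingers; the grasp point (between the pads) lies behind it (arm.grip_depth is the z of the grasp point in the tool frame, in m); z points along the fingers, y is the line along which they close (so a half turn about z gives the same grasp; the last joint's range is limited). The gripper opens to 85 mm and grips with 20 to 120 N. Pads are 22 mm wide; open, the fingers measure 114 mm over their backs; the gripper's body (76 mm by 85 mm) begins 54 mm behind the grasp point. The pads swing forward as they close: fully open they stand 13 mm farther back than shut.
Start: joints at [1.256, 0.536, -0.004, 1.538, 0.003, 1.067, -0.071], TCP at [0.16, -0.63, 0.231] pointing down, gripper open.
Joint ranges: [-2.7, 2.7], [-0.37, 2.16], [-1.27, 1.26], [0.24, 2.4], [-1.31, 4.45], [0.19, 1.91], [-2.76, 2.76]. Speed limits (rad/s): [2.39, 2.39, 3.14, 3.14, 3.14, 3.14, 3.14].

### API

Orientations are given as a unit quaternion [x, y, z, w].
In Python, from plant import telemetry, optics, workorder, arm gives the robot as it stands. The module is installed in compiled form; this text tells all that it offers.
- The arm moves only by the tool servo_tool, never from a script. Its argument "moves" is a list of rows, each a list of 7 numbers: the shift along the world's x, y, z in cm, then the turn, a rotation vector about the world's x, y, z in degrees, then the finger opening in cm, from 0 to 8.54. In form: [[x, y, z, wx, wy, wz, jaw], ...]. A call has 1 to 12 rows; each row is the pose to reach, as a shift and turn from the pose commanded when the call began; what a row does not reach only later rows make up. A row lasts 1/12 s, in which the tool goes at most 41.7 mm and 7.16 degrees, less where a joint would pass 70% of its speed; a pose out of reach is approached as far as the arm can. A call with a gripper value outside its range is refused whole. The fingers move at their own pace and stop on an object; the grip force is fixed at half the most. Time passes only in rows, so rows that repeat a pose let the fingers close. It gives the time, the measured TCP pose, the force, the opening and the grip force at its end, in the units of the state.
- telemetry.get_obs(): the state, without advancing time (a new reading comes with each control period).
- optics.grab_frame(name): name is "scene" or "top" or "wrist"; returns the picture (420x560x3 uint8, red, green, blue); there is no depth.
- optics.get_calibration(name): a dict with "fx", "fy", "cx", "cy" (pixels), "extrinsics" (4x4, takes a point from camera to world coordinates). Camera axes: x right, y up, looking along -z (the intrinsics and any distortion apply to the point x, -y, -z); pixel columns grow to the right and rows downward; lengths in m; the calibration is good to about 2 mm. A picture is of the moment at which its call begins: read the wrist's pose just before it. get_calibration takes no time and is no camera call; for the wrist camera it gives the pose at the moment of the call.
- workorder.hand_in(): hands the job in; it is judged then, once.
Trained networks look in the newest picture that a camera, given by its name, has taken for a name from the list of things; names that differ only in an ending like _2 or _b are one class to them, and where a whole thing is asked for, a point or a joint stands for the part that bears it (a point fixed in the world has none). Each returns a list of dicts, best first, with "confidence" (0 to 1); they miss things now and then, are a little off and sometimes report something else, mostly with a low value. They report only what shows in the picture. A call takes as long as a camera call.
- optics.spot_in(label, camera): "extent" ([left, top, width, height] in pixels, round what is visible of it).
- optics.place_of(label, camera): "xy" ([column, row] in pixels: a listed point, or the origin of a listed thing).
The state is a dict: "time_s": time; "joint_pos": joint angles; "qvel": joint speeds; "joint_efforts": joint torques, N m; "tool_pos": TCP position; "ee_rot": TCP orientation; "ft_force": force on the tool from outside, world axes, zero at the start; "ft_torque": the same for the moment, N m; "gripper_width": opening from 0.0 (shut) to 1.0 (fully open); "grip_force": force on a finger pad.
Only numpy, scipy, OpenCV 4.12 (cv2) and the standard library are available. Lean on these libraries where they do the work, as an engineer would, in place of code of your own. Each camera call takes 0.05 s, during which the arm holds its last target. There are 200 camera calls.

## Working session

There is one attempt and no reset: what is moved stays moved. The work goes in short steps, Python scripts to look and compute and a tool call to move; the robot and the scene stay as the last step left them, time stands still between calls to the robot, and variables do not carry over. Pictures are saved under pics/ and viewed, at most 14 in all, crops included, and the job is handed in when it is done.

Besides the shell and the picture viewer there is one more tool, called as name([rows], argument=value, ...), one row to a line, values as JSON. servo_tool: Moves the arm, as the interface text tells. Its arguments: {"type":"object","properties":{"moves":{"type":"array"}},"required":["moves"]}

```bash
mkdir -p pics; cat > h.py <<'E'
import numpy as np, cv2
from plant import telemetry, optics, workorder, arm
def ray(cal,px):
    E=np.array(cal["extrinsics"]); d=np.array([(px[0]-cal["cx"])/cal["fx"],-(px[1]-cal["cy"])/cal["fy"],-1.])
    return E[:3,3],E[:3,:3]@d
def on_plane(cal,px,z):
    o,d=ray(cal,px); return o+d*(z-o[2])/d[2]
def proj(cal,p):
    E=np.array(cal["extrinsics"]); c=E[:3,:3].T@(np.array(p)-E[:3,3])
    return cal["cx"]+cal["fx"]*c[0]/-c[2], cal["cy"]-cal["fy"]*c[1]/-c[2]
def snap(name,fn=None):
    im=optics.grab_frame(name)
    if fn: cv2.imwrite('pics/'+fn,cv2.cvtColor(im,cv2.COLOR_RGB2BGR))
    return im
NAMES="small_vial large_vial practice_pad syringe card_small card_large card_pad card_long gel_bottle swab_box".split()
E
python3 - <<'E'
from h import *
print(arm.grip_depth, {k:v for k,v in telemetry.get_obs().items()})
for c in("top","scene"):
    snap(c,c+'0.png'); cal=optics.get_calibration(c); print({k:(np.round(v,3).tolist()) for k,v in cal.items()})
    for n in NAMES:
        z=.003 if n.startswith('card') else 0
        for r in optics.place_of(n,c)[:2]:
            print(c,n,round(r['confidence'],2),np.round(r['xy'],0),np.round(on_plane(cal,r['xy'],z)[:2],4))
E
```

```text
-0.0187 {'time_s': 0.0, 'joint_pos': array([ 1.25582894,  0.53717501, -0.00445037,  1.53886553,  0.00261112,
        1.06731712, -0.07118848]), 'qvel': array([ 1.39138632e-03, -9.50761507e-05, -2.10560404e-03, -1.30351572e-04,
        3.52965670e-04,  9.21669321e-04,  9.33662654e-04]), 'joint_efforts': array([ 1.59709566e-04, -5.83406210e+01,  1.04889069e+00, -2.59100354e+01,
        1.24307789e-02,  9.64057865e-03, -1.14603614e-05]), 'tool_pos': array([ 0.15986524, -0.6293779 ,  0.23041022]), 'ee_rot': array([ 9.92267795e-01,  1.24112242e-01, -1.74696259e-04, -8.62094539e-04]), 'ft_force': array([-0.24347017,  0.68249212,  0.0577477 ]), 'ft_torque': array([-0.03745473, -0.02449999,  0.02466497]), 'grip_force': 0.0, 'gripper_width': 1.0001372839747156}
{'fx': 502.374, 'fy': 502.374, 'cx': 283.069, 'cy': 211.522, 'extrinsics': [[0.021, 0.997, -0.077, 0.427], [-1.0, 0.021, 0.005, 0.003], [0.007, 0.077, 0.997, 1.301], [0.0, 0.0, 0.0, 1.0]]}
top small_vial 0.59 [404. 178.] [ 0.6227 -0.3185]
top large_vial 0.61 [283. 179.] [ 0.6134 -0.0012]
top practice_pad 0.68 [222. 181.] [0.6037 0.1585
[... 387 characters left out ...]
 'cy': 210.185, 'extrinsics': [[0.718, -0.484, 0.499, 0.924], [0.696, 0.491, -0.525, -0.407], [0.009, 0.724, 0.689, 0.554], [0.0, 0.0, 0.0, 1.0]]}
scene small_vial 0.66 [165. 360.] [ 0.6238 -0.3178]
scene large_vial 0.9 [305. 239.] [ 0.6118 -0.005 ]
scene practice_pad 0.96 [356. 193.] [0.602  0.1651]
scene syringe 0.59 [345. 133.] [0.4497 0.3296]
scene card_small 0.91 [243. 296.] [ 0.6249 -0.1705]
scene card_large 0.83 [243. 200.] [ 0.4564 -0.0152]
scene card_pad 0.57 [298. 164.] [0.4545 0.15  ]
scene card_long 0.63 [187. 233.] [ 0.4485 -0.1483]
scene gel_bottle 0.9 [406. 167.] [0.6301 0.3163]
scene gel_bottle 0.72 [298. 164.] [0.4518 0.1528]
scene swab_box 0.85 [107. 287.] [ 0.4514 -0.3111]
```

View pics/top0.png

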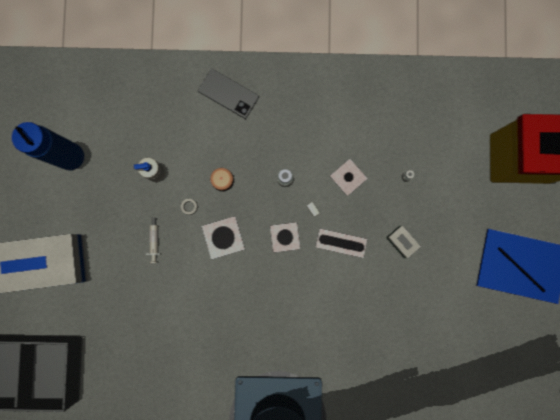

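View pics/scene0.png

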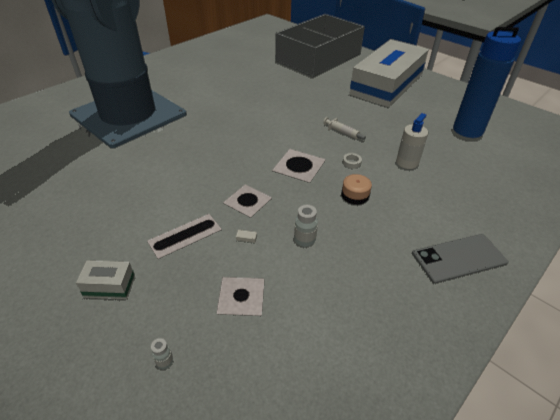

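The pictures match the list: small vial at about (408,175) in the top view, large vial (285,178), pad (221,180) and syringe (153,240), which lies roughly along x. The outlines are small (348,177), large (285,237), pad (223,238) and long (342,243). The `practice_pad` and `card_large` network reports at the small card and vial are false. There are distractors: a ring (189,207), an eraser (312,209) and a phone.

servo_tool([
  [46,31,0,0,0,0,5],
  [46,31,0,0,0,0,5],
  [46,31,0,0,0,0,5],
  [46,31,0,0,0,0,5],
  [46,31,0,0,0,0,5],
  [46,31,0,0,0,0,5],
  [46,31,0,0,0,0,5],
  [46,31,0,0,0,0,5],
  [46,31,0,0,0,0,5],
  [46,31,0,0,0,0,5],
  [46,31,0,0,0,0,5],
  [46,31,0,0,0,0,5],
])

```text
time_s: 2.1
tool_pos: [0.5762, -0.3493, 0.2314]
ee_rot: [0.992, 0.124, 0.0, 0.0]
ft_force: [0.0, -0.5, -0.6]
gripper_width: 0.585
grip_force: 0.0
```

```bash
cat > blobs.py <<'E'
from h import *
# outline centres from the fixed cameras: dark blob near the given pixel
def dark(im,c,r,thr=60):
    m=(im.max(2)<thr).astype(np.uint8); n,l,s,ce=cv2.connectedComponentsWithStats(m)
    best=[i for i in range(1,n) if s[i,4]>30 and np.hypot(*(ce[i]-c))<r]
    i=max(best,key=lambda i:s[i,4]); ys,xs=np.nonzero(l==i); return ce[i],s[i],np.c_[xs,ys].astype(float)
if __name__=="__main__":
  pts={'top':dict(card_small=(348,177),card_large=(285,237),card_pad=(223,238),card_long=(342,243)),
     'scene':dict(card_small=(242,295),card_large=(248,200),card_pad=(299,164),card_long=(185,236))}
  for c in pts:
    im=cv2.imread(f'pics/{c}0.png'); cal=optics.get_calibration(c)
    for n,p in pts[c].items():
        try: ce,s,P=dark(im,p,12)
        except Exception as e: print(c,n,e); continue
        W=np.array([on_plane(cal,q,.003)[:2] for q in P]); u,sv,v=np.linalg.svd(W-W.mean(0),full_matrices=False)
        print(c,n,np.round(ce,1),s[4],np.round(on_plane(cal,ce,.003)[:2],4),'ang',np.round(np.degrees(np.arctan2(v[0,1],v[0,0]))%180,1) if n=='card_long' else '')
E
python3 blobs.py; python3 - <<'E'
from h import *
o=telemetry.get_obs(); print(o['time_s'],o['tool_pos'],o['ee_rot'])
cal=optics.get_calibration('wrist'); print({k:np.round(v,3).tolist() for k,v in cal.items()})
snap('wrist','w0.png')
for n in('small_vial','card_small'): print(n,optics.place_of(n,'wrist')[:2])
E
```

```text
top card_small [348.4 176.6] 54 [ 0.6219 -0.1714] ang 
top card_large [284.6 236.8] 159 [ 0.4617 -0.0082] ang 
top card_pad [222.7 237.2] 351 [0.4572 0.1515] ang 
top card_long [341.2 242.8] 333 [ 0.4493 -0.1547] ang 78.6
scene card_small [240.8 294.6] 145 [ 0.6202 -0.1702] ang 
scene card_large [247.1 199.2] 194 [ 0.4598 -0.0077] ang 
scene card_pad [298.8 164.1] 308 [0.4559 0.152 ] ang 
scene card_long [183.2 234.6] 518 [ 0.4475 -0.1558] ang 78.7
2.1 [ 0.57615632 -0.34925259  0.2314493 ] [9.92280286e-01 1.24015378e-01 4.48490836e-05 1.31636934e-04]
{'fx': 331.121, 'fy': 331.121, 'cx': 276.383, 'cy': 208.702, 'extrinsics': [[0.247, 0.935, 0.253, 0.641], [-0.969, 0.238, 0.065, -0.333], [0.0, -0.261, 0.965, 0.373], [0.0, 0.0, 0.0, 1.0]]}
small_vial [{'xy': [263.4, 128.8], 'confidence': 0.9}]
card_small [{'xy': [126.2, 96.4], 'confidence': 0.82}]
```

View pics/w0.png

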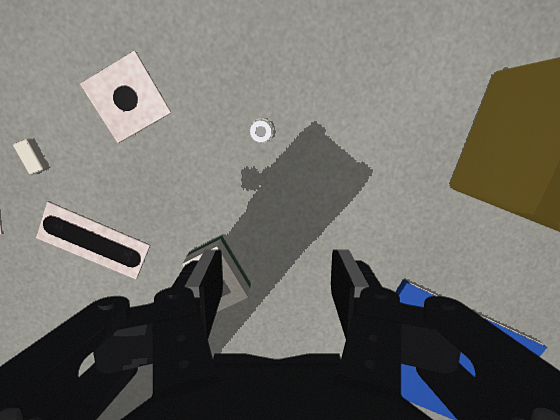

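The wrist view shows the small vial's cap at (261,130), the small outline at (125,98) and the long outline at (92,242). The fingers show at the bottom.

```bash
python3 - <<'E'
from blobs import *
cal=optics.get_calibration('wrist'); im=cv2.imread('pics/w0.png')
for n,p in dict(small=(125,98),long=(92,242)).items():
    ce,s,P=dark(im,p,12); print(n,ce,on_plane(cal,ce,.003))
roi=im[110:150,240:285]; m=(roi.min(2)>170); ys,xs=np.nonzero(m); c=(xs.mean()+240,ys.mean()+110); print(c,m.sum(),on_plane(cal,c,.046), 'net',on_plane(cal,(263.4,128.8),0))
tc=optics.get_calibration('top'); t=cv2.imread('pics/top0.png')
E
```

```text
small [124.69164882  98.08993576] [ 0.62283727 -0.16781188  0.003     ]
long [ 90.92955326 241.2325315 ] [ 0.45127093 -0.15147331  0.003     ]
(np.float64(260.1190476190476), np.float64(130.64965986394557)) 294 [ 0.62854452 -0.31687515  0.046     ] net [ 0.62943174 -0.31802515  0.        ]
```

servo_tool([
  [5.0,3.1,-12,0,0,0,5],
  [5.0,3.1,-12,0,0,0,5],
  [5.0,3.1,-12,0,0,0,5],
  [5.0,3.1,-12,0,0,0,5],
  [5.0,3.1,-12,0,0,0,5],
  [5.0,3.1,-12,0,0,0,5],
])

```text
time_s: 2.75
tool_pos: [0.624, -0.3214, 0.1123]
ee_rot: [0.992, 0.123, -0.0, 0.001]
ft_force: [-0.1, -1.0, 0.4]
gripper_width: 0.584
grip_force: 0.0
```

```bash
python3 - <<'E'
from blobs import *
o=telemetry.get_obs(); print(o['time_s'],o['tool_pos'],o['gripper_width'])
cal=optics.get_calibration('wrist'); im=snap('wrist','w1.png')
for n in('small_vial',): 
  for r in optics.place_of(n,'wrist')[:2]: print(n,r,on_plane(cal,r['xy'],0))
  print(optics.spot_in(n,'wrist')[:2])
print(proj(cal,o['tool_pos']),proj(cal,[.6265,-.3175,.046]))
E
```

```text
2.75 [ 0.62402658 -0.32143743  0.112314  ] 0.583652548285152
small_vial {'xy': [275.9, 201.3], 'confidence': 0.63} [ 0.62755519 -0.32095637  0.        ]
[{'extent': [261.6, 184.4, 29.8, 49.9], 'confidence': 0.9}]
(np.float64(275.06080810578953), np.float64(266.55080270019823)) (np.float64(270.4072202019328), np.float64(218.38058238617143))
```

View pics/w1.png

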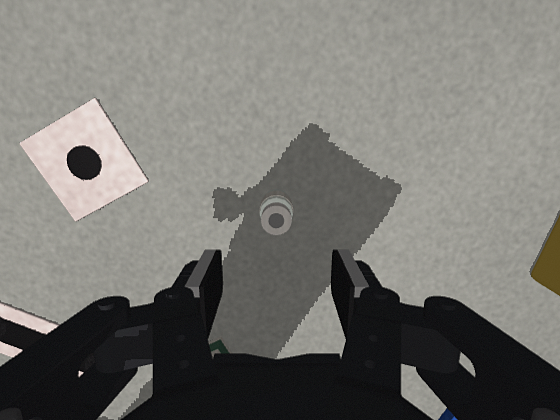

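The vial's cap is at about (276,218), centred between the fingers, and the small outline is at (84,162). I was measuring while the arm was still settling, so I'll settle first and measure again.

servo_tool([
  [0,0,-3,0,0,0,5],
  [0,0,-3,0,0,0,5],
  [0,0,-3,0,0,0,5],
  [0,0,-3,0,0,0,5],
  [0,0,-3,0,0,0,5],
])

```text
time_s: 3.32
tool_pos: [0.6255, -0.3203, 0.0832]
ee_rot: [0.992, 0.124, 0.001, 0.001]
ft_force: [0.1, -0.3, 0.9]
gripper_width: 0.585
grip_force: 0.0
```

```bash
python3 - <<'E'
from blobs import *
o=telemetry.get_obs(); print(o['time_s'],o['tool_pos'],o['gripper_width'],abs(o['qvel']).max())
cal=optics.get_calibration('wrist'); im=snap('wrist','w2.png')
for r in optics.place_of('small_vial','wrist')[:2]: print(r,on_plane(cal,r['xy'],0))
e=optics.spot_in('small_vial','wrist')[0]['extent'];print(e)
g=cv2.imread('pics/w2.png',0)
ce,s,P=dark(cv2.imread('pics/w2.png'),(60,190),60); print(ce,s,on_plane(cal,ce,.003))
print(proj(cal,[.6274,-.3209,.046]))
cv2.imwrite('pics/w2c.png',cv2.resize(im[150:290,170:380,::-1],None,fx=3,fy=3))
E
```

```text
3.3167 [ 0.62550345 -0.32029525  0.08322315] 0.5852556282748878 0.003917077242404655
{'xy': [277.2, 213.8], 'confidence': 0.79} [ 0.62759347 -0.32115965  0.        ]
[259.2, 196.3, 37.5, 60.8]
[ 60.88042516 170.31178034] [  42  152   39   38 1129] [ 0.62208095 -0.17227187  0.003     ]
(np.float64(277.01047358160764), np.float64(236.01912849779384))
```

View pics/w2c.png

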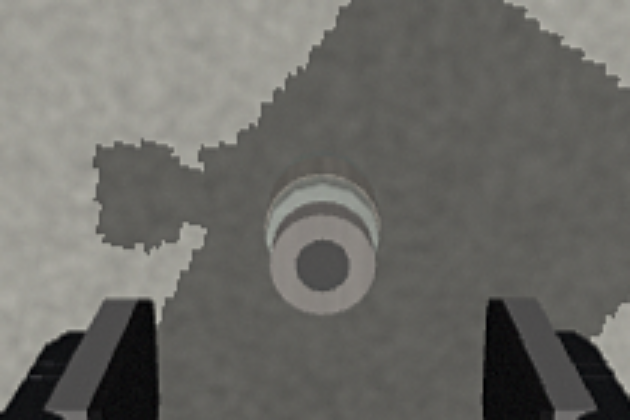

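The crop shows the cap at full-frame (277.7,238.3), well inside the fingers. I'll descend and grasp.

servo_tool([
  [0.1,-0.1,-2.5,0,0,0,5],
  [0.1,-0.1,-5,0,0,0,5],
  [0.1,-0.1,-7,0,0,0,5],
  [0.1,-0.1,-7.7,0,0,0,5],
  [0.1,-0.1,-7.7,0,0,0,5],
  [0.1,-0.1,-7.7,0,0,0,1.5],
  [0.1,-0.1,-7.7,0,0,0,1.5],
  [0.1,-0.1,-7.7,0,0,0,1.5],
  [0.1,-0.1,-7.7,0,0,0,1.5],
  [0.1,-0.1,-7.7,0,0,0,1.5],
  [0.1,-0.1,-7.7,0,0,0,1.5],
  [0.1,-0.1,-7.7,0,0,0,1.5],
])

```text
time_s: 4.47
tool_pos: [0.6272, -0.3212, 0.0064]
ee_rot: [0.992, 0.124, 0.001, 0.001]
ft_force: [-0.3, 0.6, 6.9]
gripper_width: 0.258
grip_force: 59.1
```

servo_tool([
  [0,0,2,0,0,0,1.5],
  [0,0,5,0,0,0,1.5],
  [-0.5,3,6,0,0,0,1.5],
  [-0.5,7,6,0,0,0,1.5],
  [-0.5,11,6,0,0,0,1.5],
  [-0.5,14.9,6,0,0,0,1.5],
  [-0.5,14.9,6,0,0,0,1.5],
  [-0.5,14.9,6,0,0,0,1.5],
  [-0.5,14.9,6,0,0,0,1.5],
  [-0.5,14.9,6,0,0,0,1.5],
])

```text
time_s: 5.3
tool_pos: [0.6205, -0.1738, 0.0646]
ee_rot: [0.992, 0.123, 0.0, 0.001]
ft_force: [1.1, -0.9, -0.5]
gripper_width: 0.262
grip_force: 58.9
```

```bash
python3 - <<'E'
from blobs import *
o=telemetry.get_obs(); print(o['time_s'],o['tool_pos'],o['gripper_width'],abs(o['qvel']).max())
cal=optics.get_calibration('wrist'); im=snap('wrist','w3.png')
print(proj(cal,o['tool_pos']),proj(cal,[.6215,-.1715,.003]))
E
```

```text
5.3 [ 0.62053643 -0.17384342  0.06455259] 0.26152950939706066 0.009418885414966901
(np.float64(275.00569315250937), np.float64(266.5452776619733)) (np.float64(272.06332699656116), np.float64(223.32083390052895))
```

View pics/w3.png

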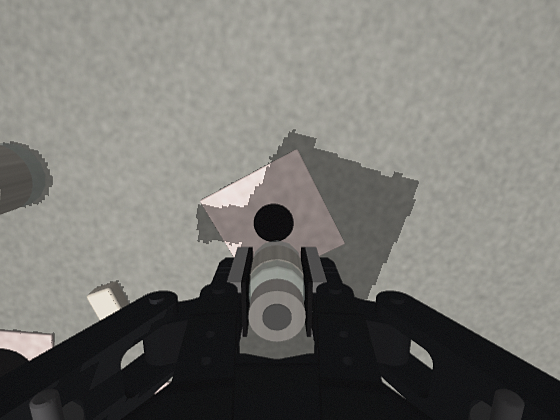

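The held vial's cap is at (276.5,317) and the outline at (273.5,222.5).

```bash
python3 - <<'E'
from blobs import *
o=telemetry.get_obs(); cal=optics.get_calibration('wrist'); im=cv2.imread('pics/w3.png')
ce,s,P=dark(im[180:246,240:310],(33,42),20); ce=ce+[240,180]
print(o['tool_pos'],ce,s[4],on_plane(cal,ce,.003), on_plane(cal,(276.5,317),.104))
E
```

```text
[ 0.62046367 -0.17393838  0.06444489] [273.20657673 222.42917369] 1186 [ 0.62221019 -0.17216133  0.003     ] [ 0.6198579  -0.17474834  0.104     ]
```

servo_tool([
  [0.2,0.2,-2,0,0,0,1.5],
  [0.2,0.2,-4,0,0,0,1.5],
  [0.2,0.2,-5,0,0,0,1.5],
  [0.2,0.2,-5.3,0,0,0,1.5],
  [0.2,0.2,-5.5,0,0,0,1.5],
  [0.2,0.2,-5.5,0,0,0,1.5],
  [0.2,0.2,-5.5,0,0,0,1.5],
])

```text
time_s: 5.93
tool_pos: [0.6231, -0.1706, 0.01]
ee_rot: [0.992, 0.124, 0.0, 0.0]
ft_force: [-0.9, -0.4, -0.8]
gripper_width: 0.26
grip_force: 58.9
```

servo_tool([
  [0,-0.05,-0.07,0,0,0,1.5],
  [0,-0.05,-0.07,0,0,0,1.5],
  [0,-0.05,-0.07,0,0,0,2.8],
  [0,-0.05,-0.07,0,0,0,3.4],
  [0,-0.05,-0.07,0,0,0,4.5],
  [0,-0.05,-0.07,0,0,0,4.5],
  [0,-0.05,2,0,0,0,4.5],
  [0,-0.05,5,0,0,0,5],
  [0,-0.05,8,0,0,0,6],
  [0,-0.05,10,0,0,0,7],
])

```text
time_s: 6.77
tool_pos: [0.6237, -0.1703, 0.1119]
ee_rot: [0.992, 0.124, 0.001, 0.0]
ft_force: [0.0, 0.9, 0.8]
gripper_width: 0.817
grip_force: 0.0
```

servo_tool([
  [-0.3,4,1,0,0,0,7],
  [-0.6,8,1,0,0,0,7],
  [-0.9,12,1,0,0,0,7],
  [-1.1,16.7,1,0,0,0,7],
  [-1.1,16.7,1,0,0,0,7],
  [-1.1,16.7,1,0,0,0,7],
  [-1.1,16.7,1,0,0,0,7],
  [-1.1,16.7,1,0,0,0,7],
  [-1.1,16.7,1,0,0,0,7],
])

```text
time_s: 7.52
tool_pos: [0.6117, -0.0052, 0.1192]
ee_rot: [0.992, 0.123, -0.0, 0.001]
ft_force: [0.1, 0.4, 0.7]
gripper_width: 0.815
grip_force: 0.0
```

```bash
python3 - <<'E'
from blobs import *
o=telemetry.get_obs(); print(o['time_s'],o['tool_pos'],o['gripper_width'],abs(o['qvel']).max())
cal=optics.get_calibration('wrist'); im=snap('wrist')
for r in optics.place_of('large_vial','wrist')[:2]: print(r,on_plane(cal,r['xy'],0))
for r in optics.place_of('small_vial','wrist')[:2]: print(r,on_plane(cal,r['xy'],0.003))
t=snap('top'); s=snap('scene')
print(proj(cal,[.6125,-.003,.07]))
A=cv2.resize(t[130:270,200:370],(340,280)); B=cv2.resize(s[230:370,190:360],(340,280))
v=np.zeros((420,780,3),np.uint8); v[:315,:420]=cv2.resize(im,(420,315)); v[:280,430:770]=0
v[:200,430:673]=cv2.resize(A,(243,200)); v[205:405,430:673]=cv2.resize(B,(243,200))
cv2.imwrite('pics/m1.png',v[:,:,::-1])
E
```

```text
7.5167 [ 0.61170811 -0.00521311  0.11918861] 0.8146606467564376 0.0031839601797689593
{'xy': [277.5, 201.2], 'confidence': 0.61} [ 0.61400729 -0.0063501   0.        ]
{'xy': [471.0, 235.3], 'confidence': 0.89} [ 0.62561546 -0.16825552  0.003     ]
(np.float64(272.0533630721438), np.float64(229.81167297649762))
```

View pics/m1.png

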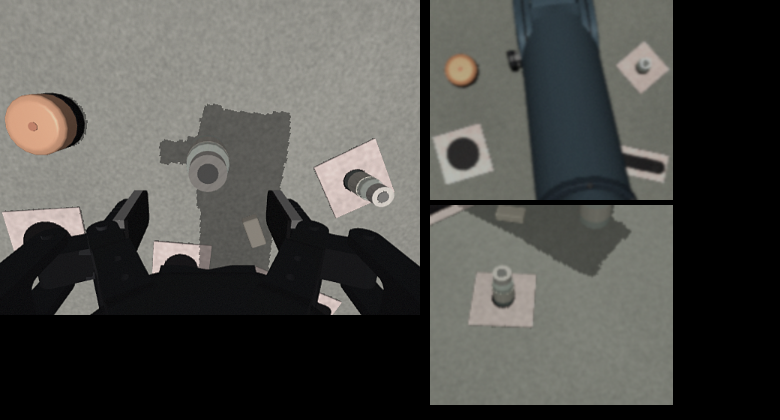

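The small vial stands on its outline. The large vial's cap is at about (277,231), centred between the fingers.

servo_tool([
  [0.1,-0.05,-4,0,0,0,7],
  [0.1,-0.05,-7,0,0,0,7],
  [0.1,-0.05,-10,0,0,0,7],
  [0.1,-0.05,-11.1,0,0,0,7],
  [0.1,-0.05,-11.1,0,0,0,7],
  [0.1,-0.05,-11.1,0,0,0,3],
  [0.1,-0.05,-11.1,0,0,0,3],
  [0.1,-0.05,-11.1,0,0,0,3],
  [0.1,-0.05,-11.1,0,0,0,3],
  [0.1,-0.05,-11.1,0,0,0,3],
  [0.1,-0.05,-11.1,0,0,0,3],
])

```text
time_s: 8.68
tool_pos: [0.6146, -0.0036, 0.0107]
ee_rot: [0.992, 0.124, 0.002, 0.0]
ft_force: [-0.6, -1.0, 8.3]
gripper_width: 0.453
grip_force: 60.5
```

servo_tool([
  [0,0,2,0,0,0,3],
  [0,0,5,0,0,0,3],
  [-4,0,6,0,0,0,3],
  [-8,0,6,0,0,0,3],
  [-12,0,6,0,0,0,3],
  [-15.2,-0.4,6,0,0,0,3],
  [-15.2,-0.4,6,0,0,0,3],
  [-15.2,-0.4,6,0,0,0,3],
  [-15.2,-0.4,6,0,0,0,3],
  [-15.2,-0.4,6,0,0,0,3],
  [-15.2,-0.4,6,0,0,0,3],
])

```text
time_s: 9.6
tool_pos: [0.4623, -0.0074, 0.0686]
ee_rot: [0.992, 0.124, 0.001, 0.0]
ft_force: [0.3, 0.5, -1.2]
gripper_width: 0.452
grip_force: 60.6
```

```bash
python3 - <<'E'
from blobs import *
o=telemetry.get_obs(); print(o['time_s'],o['tool_pos'],o['ee_rot'],o['gripper_width'],abs(o['qvel']).max())
cal=optics.get_calibration('wrist'); im=snap('wrist','w4.png')
print(proj(cal,o['tool_pos']),proj(cal,[.461,-.008,.003]))
E
```

```text
9.6 [ 0.46230822 -0.0073642   0.0686402 ] [9.92270290e-01 1.24091907e-01 9.33113546e-04 1.29987269e-06] 0.452392470927819 0.006229123649829412
(np.float64(275.0413491623045), np.float64(266.53987271283)) (np.float64(275.8448184316925), np.float64(225.86302960703927))
```

View pics/w4.png

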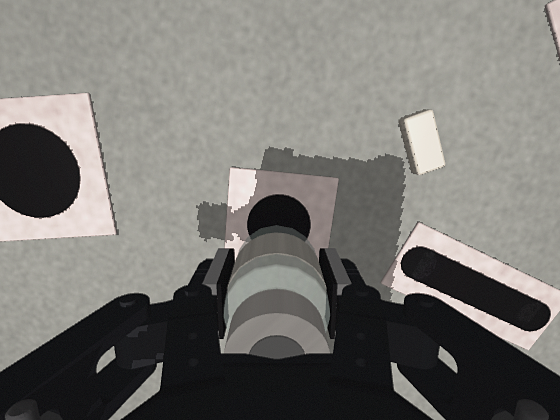

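The large outline shows only as a crescent above the held vial, spanning columns 247–311 with its top at row 194. I'll fit a circle to the crescent.

```bash
cat > fit.py <<'E'
from blobs import *
from scipy.optimize import least_squares
def fitcircle(cal,pts,R,z,x0):
    W=np.array([on_plane(cal,p,z)[:2] for p in pts])
    r=least_squares(lambda c:np.hypot(*(W-c).T)-R,x0,loss='soft_l1',f_scale=.0005); return r.x,np.abs(r.fun).mean()
E
python3 - <<'E'
from fit import *
cal=optics.get_calibration('wrist'); im=cv2.imread('pics/w4.png'); m=(im.max(2)<40)
pts=[]
for c in range(252,308,3):
    r=np.nonzero(m[185:232,c])[0]; pts.append((c,r[0]+185-.5))
for r in range(203,222,2):
    cs=np.nonzero(m[r,235:325])[0]+235; pts+= [(cs[0]-.5,r),(cs[-1]+.5,r)]
print(fitcircle(cal,pts,.021,.003,[.461,-.008]))
# pads centre and vial base front arc: print grey profile down the middle column
print(im[215:245,277].mean(1).round().astype(int)); 
for c in (262,270,277,284,292): print(c,[r for r in range(205,245) if m[r,c] and not m[r+1,c]])
E
```

```text
(array([ 0.46113811, -0.00963972]), np.float64(0.00014808926649578316))
[13 14 17 16 15 18 18 11  7 12 46 60 59 57 57 57 55 72 95 96 93 94 93 94
 94 94 94 94 93 95]
262 [227]
270 [225]
277 [224]
284 [226]
292 [227]
```

```bash
python3 - <<'E'
from fit import *
cal=optics.get_calibration('wrist'); im=cv2.imread('pics/w4.png'); m=(im.max(2)<40)
pts=[(c,[r for r in range(205,245) if m[r,c] and not m[r+1,c]][0]+.5) for c in range(255,300,2) if [r for r in range(205,245) if m[r,c] and not m[r+1,c]]]
for z in(.055,.058): print(z,fitcircle(cal,pts,.02,z,[.461,-.008]))
print(telemetry.get_obs()['tool_pos'])
E
```

```text
0.055 (array([ 0.45808053, -0.00890652]), np.float64(0.00016199768942593443))
0.058 (array([ 0.45899704, -0.00866301]), np.float64(0.00015526785874259516))
[ 0.46194052 -0.00735368  0.06844648]
```

servo_tool([
  [0.2,-0.1,-2,0,0,0,3],
  [0.2,-0.1,-4,0,0,0,3],
  [0.2,-0.1,-4.8,0,0,0,3],
  [0.2,-0.1,-5.1,0,0,0,3],
  [0.2,-0.1,-5.3,0,0,0,3],
  [0.2,-0.1,-5.3,0,0,0,3],
  [0.2,-0.1,-5.3,0,0,0,3],
])

```text
time_s: 10.23
tool_pos: [0.4633, -0.0085, 0.0159]
ee_rot: [0.992, 0.124, 0.001, 0.0]
ft_force: [-0.5, 0.3, -1.0]
gripper_width: 0.452
grip_force: 60.6
```

servo_tool([
  [0.05,0,-0.1,0,0,0,3],
  [0.05,0,-0.1,0,0,0,3],
  [0.05,0,-0.2,0,0,0,3],
  [0.05,0,-0.2,0,0,0,3],
  [0.05,0,-0.2,0,0,0,3],
])

```text
time_s: 10.65
tool_pos: [0.4635, -0.0086, 0.0136]
ee_rot: [0.992, 0.124, 0.0, 0.0]
ft_force: [0.2, -0.3, 4.1]
gripper_width: 0.453
grip_force: 61.0
```

servo_tool([
  [0,0,0,0,0,0,4.4],
  [0,0,0,0,0,0,5],
  [0,0,0,0,0,0,6],
  [0,0,0,0,0,0,6],
  [0,0,0,0,0,0,6],
  [0,0,3,0,0,0,6],
  [0,0,6.5,0,0,0,6],
  [0,0,10,0,0,0,6],
  [2.5,3,10.5,0,0,0,8],
  [5,6,10.5,0,0,0,8.5],
  [7.5,9,10.5,0,0,0,8.5],
  [10,12,10.5,0,0,0,8.5],
])

```text
time_s: 11.65
tool_pos: [0.5642, 0.1127, 0.1188]
ee_rot: [0.992, 0.124, 0.0, 0.0]
ft_force: [1.1, -0.7, -0.7]
gripper_width: 0.994
grip_force: 0.0
```

servo_tool([
  [2,2.5,-1,0,0,0,8.5],
  [4,4.8,-1,0,0,0,8.5],
  [4,4.8,-1,0,0,0,8.5],
  [4,4.8,-1,0,0,0,8.5],
  [4,4.8,-1,0,0,0,8.5],
  [4,4.8,-1,0,0,0,8.5],
])

```text
time_s: 12.15
tool_pos: [0.6026, 0.1578, 0.1081]
ee_rot: [0.992, 0.123, -0.001, 0.001]
ft_force: [0.3, -0.8, 0.9]
gripper_width: 0.997
grip_force: 0.0
```

```bash
python3 - <<'E'
from fit import *
o=telemetry.get_obs(); print(o['time_s'],o['tool_pos'],o['gripper_width'],abs(o['qvel']).max())
cal=optics.get_calibration('wrist'); im=snap('wrist','w5.png')
for n,z in(('practice_pad',0),('large_vial',.003),('card_pad',.003)):
  for r in optics.place_of(n,'wrist')[:2]: print(n,r,on_plane(cal,r['xy'],z))
E
```

```text
12.15 [0.60256112 0.15783751 0.10812548] 0.9970292269800203 0.006592834213172097
practice_pad {'xy': [280.4, 202.3], 'confidence': 0.74} [0.60708037 0.15498793 0.        ]
card_pad {'xy': [244.0, 359.7], 'confidence': 0.64} [0.46128859 0.15074999 0.003     ]
```

View pics/w5.png

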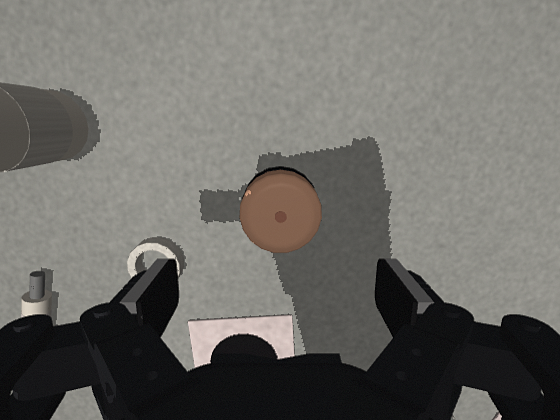

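The pad's top dot is at (280.5,216), and the distractor ring at (154,260) is near the left finger. I'll check the clearance.

```bash
python3 - <<'E'
from fit import *
cal=optics.get_calibration('wrist')
print('pad',on_plane(cal,(280.5,216),.038),on_plane(cal,(280.5,211),.034),'ring',on_plane(cal,(154,260),.005),on_plane(cal,(172,250),.005),on_plane(cal,(180,262),.005))
t=np.array(telemetry.get_obs()['tool_pos']); print(t+.057*np.array([-.246,.969,0]))
E
```

```text
pad [0.60750222 0.15612525 0.038     ] [0.60979721 0.15666403 0.034     ] ring [0.537696   0.24240928 0.005     ] [0.54974033 0.22985735 0.005     ] [0.54109889 0.22191891 0.005     ]
[0.58897437 0.21373538 0.1085138 ]
```

servo_tool([
  [0.5,-0.2,-4,0,0,0,8.5],
  [0.5,-0.2,-7,0,0,0,8.5],
  [0.5,-0.2,-9.5,0,0,0,8.5],
  [0.5,-0.2,-10.5,0,0,0,8.5],
  [0.5,-0.2,-10.5,0,0,0,8.5],
  [0.5,-0.2,-10.5,0,0,0,4.8],
  [0.5,-0.2,-10.5,0,0,0,4.8],
  [0.5,-0.2,-10.5,0,0,0,4.8],
  [0.5,-0.2,-10.5,0,0,0,4.8],
  [0.5,-0.2,-10.5,0,0,0,4.8],
  [0.5,-0.2,-10.5,0,0,0,4.8],
])

```text
time_s: 13.27
tool_pos: [0.61, 0.1579, 0.0059]
ee_rot: [0.992, 0.124, 0.002, -0.0]
ft_force: [-1.2, -0.5, 5.8]
gripper_width: 0.641
grip_force: 63.7
```

servo_tool([
  [0,0,2,0,0,0,4.8],
  [0,0,5,0,0,0,4.8],
  [-4,0,6.5,0,0,0,4.8],
  [-8,0,6.5,0,0,0,4.8],
  [-12,0,6.5,0,0,0,4.8],
  [-15.1,-0.4,6.5,0,0,0,4.8],
  [-15.1,-0.4,6.5,0,0,0,4.8],
  [-15.1,-0.4,6.5,0,0,0,4.8],
  [-15.1,-0.4,6.5,0,0,0,4.8],
  [-15.1,-0.4,6.5,0,0,0,4.8],
  [-15.1,-0.4,6.5,0,0,0,4.8],
])

```text
time_s: 14.18
tool_pos: [0.4588, 0.1537, 0.0687]
ee_rot: [0.992, 0.124, 0.001, -0.0]
ft_force: [-0.6, 0.5, -1.6]
gripper_width: 0.639
grip_force: 64.2
```

```bash
python3 - <<'E'
from fit import *
o=telemetry.get_obs(); print(o['time_s'],o['tool_pos'],o['ee_rot'],o['gripper_width'],abs(o['qvel']).max())
cal=optics.get_calibration('wrist'); im=snap('wrist','w6.png')
print(proj(cal,o['tool_pos']),proj(cal,[.4565,.152,.003]))
E
```

```text
14.1833 [0.45878144 0.15369877 0.06872424] [ 9.92319823e-01  1.23695022e-01  9.29320156e-04 -2.18354885e-04] 0.6386177746410705 0.007595396512123714
(np.float64(275.0110997475039), np.float64(266.53953280970717)) (np.float64(277.0669246845594), np.float64(227.56918079170387))
```

View pics/w6.png

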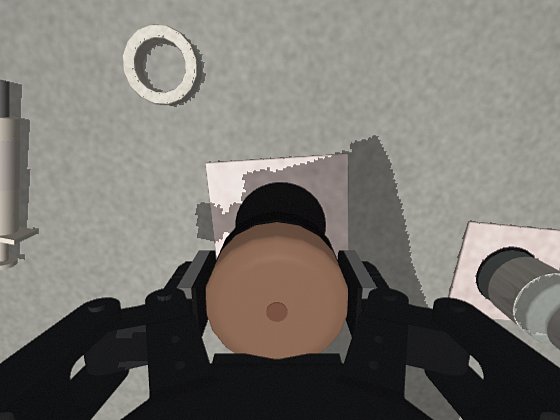

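The held pad's dot is at (277,312), and the pad outline shows as a crescent with its top at (281,182).

```bash
python3 - <<'E'
from fit import *
cal=optics.get_calibration('wrist'); im=cv2.imread('pics/w6.png'); m=(im.max(2)<40)
pts=[]
for c in range(248,318,3):
    r=np.nonzero(m[175:232,c])[0]; pts.append((c,r[0]+175-.5))
for r in range(194,218,3):
    cs=np.nonzero(m[r,220:345])[0]+220; pts+= [(cs[0]-.5,r),(cs[-1]+.5,r)]; print(r,cs[0],cs[-1])
print(fitcircle(cal,pts,.030,.003,[.457,.152]))
for z in(.099,.101): print(on_plane(cal,(277,312),z))
E
```

```text
194 250 310
197 247 313
200 244 316
203 243 318
206 240 320
209 239 321
212 238 322
215 237 323
(array([0.45670064, 0.15007255]), np.float64(0.00016875493961359582))
[0.45417399 0.15161488 0.099     ]
[0.45540277 0.15193139 0.101     ]
```

servo_tool([
  [0.1,-0.2,-2,0,0,0,4.8],
  [0.1,-0.2,-4,0,0,0,4.8],
  [0.1,-0.2,-5.3,0,0,0,4.8],
  [0.1,-0.2,-5.7,0,0,0,4.8],
  [0.1,-0.2,-5.8,0,0,0,4.8],
  [0.1,-0.2,-5.9,0,0,0,4.8],
  [0.1,-0.2,-6.0,0,0,0,4.8],
  [0.1,-0.2,-6.0,0,0,0,4.8],
  [0.1,-0.2,-6.0,0,0,0,4.8],
])

```text
time_s: 14.98
tool_pos: [0.4587, 0.1516, 0.0089]
ee_rot: [0.992, 0.124, 0.001, -0.0]
ft_force: [-0.5, -0.8, -0.9]
gripper_width: 0.642
grip_force: 64.2
```

servo_tool([
  [0.05,0,-0.1,0,0,0,4.8],
  [0.05,0,-0.1,0,0,0,4.8],
  [0.05,0,-0.1,0,0,0,4.8],
])

```text
time_s: 15.23
tool_pos: [0.4587, 0.1516, 0.0087]
ee_rot: [0.992, 0.124, 0.0, 0.0]
ft_force: [-4.8, -0.4, 16.3]
gripper_width: 0.645
grip_force: 66.3
```

servo_tool([
  [0,0,0,0,0,0,6],
  [0,0,0,0,0,0,7],
  [0,0,0,0,0,0,7.6],
  [0,0,0,0,0,0,7.6],
  [0,0,2,0,0,0,7.6],
  [0,0,6,0,0,0,7],
  [0,0,10,0,0,0,6],
  [0,4,10,0,0,0,5],
  [0,8,10,0,0,0,5],
  [0,12,10,0,0,0,5],
  [-0.5,16,10,0,0,0,5],
  [-0.5,17.5,10,0,0,0,5],
])

```text
time_s: 16.23
tool_pos: [0.4516, 0.3337, 0.1078]
ee_rot: [0.992, 0.127, 0.0, -0.002]
ft_force: [-0.5, 0.7, 0.4]
gripper_width: 0.584
grip_force: 0.0
```

servo_tool([
  [0,0,2,0,0,0,5],
  [0,0,2,0,0,0,5],
  [0,0,2,0,0,0,5],
  [0,0,2,0,0,0,5],
  [0,0,2,0,0,0,5],
])

```text
time_s: 16.65
tool_pos: [0.4536, 0.3251, 0.1266]
ee_rot: [0.992, 0.123, -0.001, 0.001]
ft_force: [-0.5, -0.2, -0.1]
gripper_width: 0.588
grip_force: 0.0
```

```bash
python3 - <<'E'
from fit import *
o=telemetry.get_obs(); print(o['time_s'],o['tool_pos'],o['ee_rot'],o['gripper_width'],abs(o['qvel']).max())
cal=optics.get_calibration('wrist'); im=snap('wrist','w7.png')
for n in('syringe',):
  for r in optics.place_of(n,'wrist')[:2]: print(n,r,on_plane(cal,r['xy'],0))
t=snap('top','top7.png')
for n,z in(('practice_pad',.003),('large_vial',.003),('small_vial',.003)):
  for r in optics.place_of(n,'top')[:1]: print(n,r,on_plane(optics.get_calibration('top'),r['xy'],z))
E
```

```text
16.65 [0.45358266 0.32512454 0.12656663] [ 9.92352240e-01  1.23435982e-01 -5.34705145e-04  5.52114720e-04] 0.5875518846496126 0.0026305430785404276
syringe {'xy': [275.7, 205.5], 'confidence': 0.66} [0.45005432 0.32401345 0.        ]
practice_pad {'xy': [225.4, 238.1], 'confidence': 0.93} [0.45509578 0.14439836 0.003     ]
large_vial {'xy': [283.7, 239.0], 'confidence': 0.78} [ 0.45590083 -0.00602701  0.003     ]
small_vial {'xy': [347.0, 176.7], 'confidence': 0.44} [ 0.62159586 -0.16777618  0.003     ]
```

View pics/w7.png

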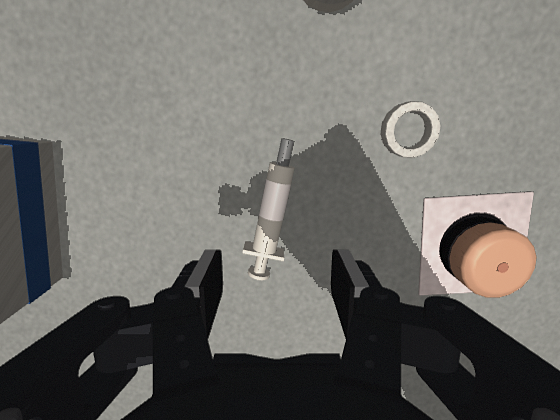

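The syringe runs from its tip at (287,140) to its plunger at (259,275), with the flange at (264,252). The pad stands on its card at (490,250).

```bash
python3 - <<'E'
from fit import *
cal=optics.get_calibration('wrist')
a=on_plane(cal,(259,275),.010); b=on_plane(cal,(287.5,139),.010); f=on_plane(cal,(264,251),.012)
d=(b-a)[:2]; L=np.hypot(*d); print(a,b,L,(a+b)/2,'flange',f,np.hypot(*(b-f)[:2]),'ang',np.degrees(np.arctan2(d[1],d[0])))
# barrel sides by edges at barrel rows
im=cv2.imread('pics/w7.png'); m=(im.min(2)>130).astype(np.uint8); n,l,s,ce=cv2.connectedComponentsWithStats(m[130:285,235:310])
i=1+np.argmax(s[1:,4]); ys,xs=np.nonzero(l==i); W=np.array([on_plane(cal,(x+235,y+130),.012)[:2] for x,y in zip(xs,ys)]); u,sv,v=np.linalg.svd(W-W.mean(0),full_matrices=False); print(s[i],W.mean(0),np.degrees(np.arctan2(v[0,1],v[0,0])))
E
```

```text
[0.38943072 0.32449712 0.01      ] [0.5058775 0.3299714 0.01     ] 0.11657537592834787 [0.44765411 0.32723426 0.01      ] flange [0.41274466 0.32570523 0.012     ] 0.09323049809685384 ang 2.6915517775707998
[   0   78   75   77 3189] [0.40743227 0.32483276] -123.49319570480017
```

servo_tool([
  [-0.6,0.2,-3,0,0,-6,5],
  [-0.6,0.2,-6,0,0,-11.5,5],
  [-0.6,0.2,-9,0,0,-11.5,5],
  [-0.6,0.2,-11,0,0,-11.5,5],
  [-0.6,0.2,-12,0,0,-11.5,5],
  [-0.6,0.2,-12.3,0,0,-11.5,5],
  [-0.6,0.2,-12.3,0,0,-11.5,5],
  [-0.6,0.2,-12.3,0,0,-11.5,5],
])

```text
time_s: 17.62
tool_pos: [0.4485, 0.3291, 0.0054]
ee_rot: [1.0, 0.024, 0.001, -0.001]
ft_force: [0.0, -0.1, -0.1]
gripper_width: 0.586
grip_force: 0.0
```

servo_tool([
  [0,-0.15,-0.2,0,0,0,5],
  [0,-0.15,-0.2,0,0,0,5],
  [0,-0.15,-0.2,0,0,0,1.4],
  [0,-0.15,-0.2,0,0,0,1.4],
  [0,-0.15,-0.2,0,0,0,1.4],
  [0,-0.15,-0.2,0,0,0,1.4],
  [0,-0.15,-0.2,0,0,0,1.4],
  [0,-0.15,-0.2,0,0,0,1.4],
  [0,-0.15,-0.2,0,0,0,1.4],
  [0,-0.15,1,0,0,0,1.4],
])

```text
time_s: 18.45
tool_pos: [0.4465, 0.3262, 0.0133]
ee_rot: [1.0, 0.024, -0.001, 0.001]
ft_force: [-0.0, 0.4, -0.6]
gripper_width: 0.207
grip_force: 58.8
```

```bash
python3 - <<'E'
from fit import *
print(telemetry.get_obs()['joint_pos'].round(2))
E
```

```text
[-0.65  0.7  -0.08  1.9   0.11  0.54 -2.33]
```

servo_tool([
  [0,0,4,0,0,0,1.4],
  [0,0,8,0,0,0,1.4],
  [0,0,12,0,0,0,1.4],
  [0,-4,13,0,0,0,1.4],
  [0,-8,13,0,0,0,1.4],
  [0,-12,13,0,0,0,1.4],
  [0,-16,13,0,0,0,1.4],
  [0,-20,13,0,0,0,1.4],
  [0,-24,13,0,0,0,1.4],
  [0,-28,13,0,0,0,1.4],
  [0,-32,13,0,0,0,1.4],
  [0,-36,13,0,0,0,1.4],
])

```text
time_s: 19.45
tool_pos: [0.4474, -0.0349, 0.1452]
ee_rot: [1.0, 0.024, 0.001, -0.0]
ft_force: [1.4, 0.4, -0.9]
gripper_width: 0.206
grip_force: 58.8
```

```bash
python3 - <<'E'
from fit import *
o=telemetry.get_obs();print(o['joint_pos'].round(2),o['tool_pos'],o['ee_rot'].round(3))
E
```

```text
[ 0.    0.33 -0.03  2.12  0.02  0.69 -1.56] [ 0.44737481 -0.03486236  0.14519255] [ 1.     0.024  0.001 -0.   ]
```

servo_tool([
  [0,-2,0,0,0,7,1.4],
  [0,-4,0,0,0,14,1.4],
  [0,-6,0,0,0,21,1.4],
  [0,-8,0,0,0,28,1.4],
  [0,-10,0,0,0,35,1.4],
  [0.1,-12.2,0,0,0,42,1.4],
  [0.1,-12.2,0,0,0,49,1.4],
  [0.1,-12.2,0,0,0,56,1.4],
  [0.1,-12.2,-1,0,0,63,1.4],
  [0.1,-12.2,-2,0,0,70,1.4],
  [0.1,-12.2,-4,0,0,76,1.4],
  [0.1,-12.2,-6,0,0,76,1.4],
])

```text
time_s: 20.45
tool_pos: [0.4494, -0.1555, 0.0849]
ee_rot: [0.771, 0.636, 0.001, 0.001]
ft_force: [-0.7, -0.0, 0.1]
gripper_width: 0.207
grip_force: 58.7
```

servo_tool([
  [0,0,0,0,0,0,1.4],
  [0,0,0,0,0,0,1.4],
  [0,0,0,0,0,0,1.4],
  [0,0,0,0,0,0,1.4],
  [0,0,0,0,0,0,1.4],
])

```text
time_s: 20.87
tool_pos: [0.4495, -0.1553, 0.0854]
ee_rot: [0.773, 0.634, 0.0, 0.001]
ft_force: [-0.0, 0.1, -1.2]
gripper_width: 0.205
grip_force: 58.7
```

```bash
python3 - <<'E'
from fit import *
o=telemetry.get_obs();print(o['joint_pos'].round(2),o['tool_pos'],o['ee_rot'].round(4),abs(o['qvel']).max(),np.degrees(2*np.arctan2(o['ee_rot'][1],o['ee_rot'][0])))
cal=optics.get_calibration('wrist'); im=snap('wrist','w8.png')
c4=(.4487,-.1568,.003); print(proj(cal,c4),proj(cal,o['tool_pos']))
E
```

```text
[ 0.45  0.49 -0.26  2.08  0.22  0.59 -0.16] [ 0.44950043 -0.15526061  0.08542654] [7.730e-01 6.344e-01 5.000e-04 9.000e-04] 0.005020761238419456 78.74743935835332
(np.float64(274.647717110686), np.float64(217.56450292721942)) (np.float64(275.2120745379164), np.float64(265.08262058217815))
```

View pics/w8.png

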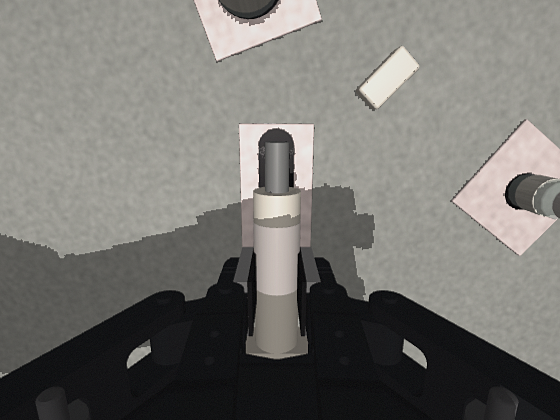

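The syringe is aligned with the long outline: tip at (277,141), outline end at (276,128), and card edges at columns 239 and 313.

```bash
python3 - <<'E'
from fit import *
cal=optics.get_calibration('wrist'); im=cv2.imread('pics/w8.png')
a=np.radians(78.7); d=np.array([np.cos(a),np.sin(a)]); n=np.array([-d[1],d[0]]); T=telemetry.get_obs()['tool_pos'][:2]
f=lambda p,z:np.array([(on_plane(cal,p,z)[:2]-T)@d,(on_plane(cal,p,z)[:2]-T)@n])
w=im.min(2)
g=im[:,:,0].astype(int)
print('col276 rows',w[118:146,277].tolist())
print('row132',w[133,232:320].tolist())
e=w[133,:]; 
print('outline end',f((276.5,127.5),.003),'->centre along',f((276.5,127.5),.003)[0]-.060)
for q in((239.5,133),(313.5,133),(240,180),(312.5,180)): print('card',f(q,.003))
for z in(.090,.093,.096): print('tip',f((277,142),z),'->centre',f((277,142),z)[0]-.058,'barrel end',f((277,190),z)[0]-.038)
print('barrel',f((252.5,240),.092),f((301,240),.092))
E
```

```text
col276 rows [148, 148, 146, 148, 147, 131, 197, 226, 229, 239, 119, 55, 61, 64, 63, 63, 63, 63, 62, 60, 60, 61, 61, 53, 70, 155, 158, 155]
row132 [146, 145, 144, 143, 145, 140, 95, 187, 228, 221, 221, 220, 219, 219, 215, 216, 217, 219, 221, 221, 223, 224, 225, 225, 224, 223, 225, 222, 224, 229, 237, 196, 83, 58, 54, 61, 63, 63, 62, 64, 61, 62, 63, 63, 62, 63, 62, 61, 63, 63, 63, 61, 61, 58, 51, 45, 85, 218, 241, 230, 222, 219, 216, 216, 217, 219, 219, 219, 218, 218, 218, 220, 219, 219, 217, 218, 214, 214, 216, 217, 223, 178, 140, 146, 146, 146, 151, 151]
outline end [ 0.06022945 -0.00071554] ->centre along 0.00022944810513031433
card [0.05666525 0.02370746]
card [ 0.05673638 -0.02516115]
card [0.02525057 0.02423266]
card [ 0.02530838 -0.02544662]
tip [ 0.05662434 -0.00071418] ->centre -0.0013756585467146962 barrel end -0.0013059075181355503
tip [ 0.05682304 -0.00070214] ->centre -0.0011769599983247406 barrel end -0.000671186468957724
tip [ 0.05702174 -0.0006901 ] ->centre -0.0009782614499347989 barrel end -3.6465419779897756e-05
barrel [0.01496538 0.00983989] [ 0.01498133 -0.01120798]
```

servo_tool([
  [0,0.1,-3,0,0,0,1.4],
  [0,0.1,-6,0,0,0,1.4],
  [0,0.1,-7.2,0,0,0,1.4],
  [0,0.1,-7.6,0,0,0,1.4],
  [0,0.1,-7.7,0,0,0,1.4],
  [0,0.1,-7.8,0,0,0,1.4],
  [0,0.1,-7.8,0,0,0,1.4],
  [0,0.1,-7.8,0,0,0,1.4],
])

```text
time_s: 21.58
tool_pos: [0.4495, -0.1544, 0.0073]
ee_rot: [0.773, 0.634, 0.001, 0.001]
ft_force: [1.0, 0.3, -0.7]
gripper_width: 0.207
grip_force: 58.7
```

servo_tool([
  [0,0,-0.1,0,0,0,1.4],
  [0,0,-0.1,0,0,0,1.4],
  [0,0,-0.1,0,0,0,1.4],
])

```text
time_s: 21.83
tool_pos: [0.4494, -0.1543, 0.0059]
ee_rot: [0.773, 0.634, 0.0, 0.001]
ft_force: [-0.0, 0.2, 6.2]
gripper_width: 0.205
grip_force: 59.3
```

servo_tool([
  [0,0,0,0,0,0,2.2],
  [0,0,0,0,0,0,2.8],
  [0,0,0,0,0,0,4],
  [0,0,0,0,0,0,4.5],
  [0,0,0,0,0,0,4.5],
  [0,0,2,0,0,0,4.5],
  [0,0,6,0,0,0,4.5],
  [0,0,10,0,0,0,4.5],
  [0,0,14,0,0,0,4.5],
  [0,0,18,0,0,0,4.5],
  [0,-3,22,0,0,0,4.5],
  [0,-6,22,0,0,0,4.5],
])

```text
time_s: 22.83
tool_pos: [0.4523, -0.2127, 0.2313]
ee_rot: [0.771, 0.637, 0.003, 0.004]
ft_force: [1.3, -0.7, -0.7]
gripper_width: 0.526
grip_force: 0.0
```

servo_tool([
  [0,-4,0,0,0,0,4.5],
  [0,-8,0,0,0,0,4.5],
  [0,-12,0,0,0,0,4.5],
  [0,-16,0,0,0,0,4.5],
  [0,-20,0,0,0,0,4.5],
  [0,-24,0,0,0,0,4.5],
  [0,-28,0,0,0,0,4.5],
  [0,-28,0,0,0,0,4.5],
  [0,-28,0,0,0,0,4.5],
  [0,-28,0,0,0,0,4.5],
])

```text
time_s: 23.67
tool_pos: [0.4487, -0.4932, 0.2246]
ee_rot: [0.773, 0.635, 0.0, -0.001]
ft_force: [0.4, -0.2, -0.6]
gripper_width: 0.525
grip_force: 0.0
```

```bash
python3 - <<'E'
from fit import *
t=snap('top','top9.png'); s=snap('scene','scene9.png')
A=cv2.resize(t[155:265,195:375],None,fx=2.2,fy=2.2,interpolation=cv2.INTER_CUBIC); B=cv2.resize(s[130:330,130:400],None,fx=1.45,fy=1.45,interpolation=cv2.INTER_CUBIC)
C=cv2.resize(s[140:215,215:340],None,fx=3,fy=3,interpolation=cv2.INTER_CUBIC)
v=np.zeros((600,800,3),np.uint8); v[:A.shape[0],:A.shape[1]]=A; v[300:300+B.shape[0],:B.shape[1]]=B; v[300:300+C.shape[0],410:410+C.shape[1]]=C
cv2.imwrite('pics/m2.png',v[:,:,::-1])
E
```

```text
(no output)
```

View pics/m2.png

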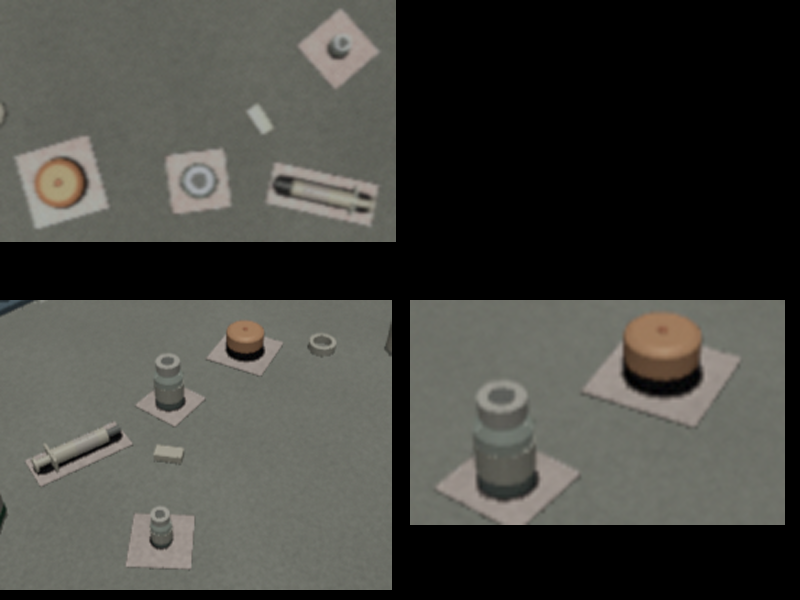

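Everything stands on its card and the syringe lies along the long outline. Before handing in, I'll check the offsets in the top camera's own frame.

```bash
python3 - <<'E'
from h import *
cal=optics.get_calibration('top')
for n,p,z,c in(('pad',(221.1,237.9),.041,(.4572,.1515)),('large',(285.5,236.6),.073,(.4617,-.0082)),('small',(349.8,174.7),.049,(.6219,-.1714))):
    print(n,np.round((on_plane(cal,p,z)[:2]-c)*1000,1))
E
```

```text
pad [-2.7 -0.5]
large [-1.4 -1.6]
small [-2.   2.7]
```

```bash
python3 -c "
from plant import workorder; print(workorder.hand_in())"
```

```text
the job is handed in; nothing more can be done
None
```

The job is handed in at about 24 s: both vials and the pad stand on their outlines, about 2–3 mm from the middle by a rough top-camera check, and the syringe was laid last along the long outline; the gel bottle and swab carton were not touched.

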